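# Advance the day wheel of the cafe's label dater and print

## Task

Set the label dater on the counter for today: with a fingertip, flick the top of its toothed day wheel away from the print key, click by click, until the one wide tooth stands straight up and no further. Then press the square print key right down and let it come up again. Only touch the dater - do not lift it or shove it along the counter - and leave everything around it standing where it is.

Things in the scene. Friction and masses are not known exactly. Their poses are not given: they have to be found in the camera images.
- dater: Label dater: a loose weighted grey box (about 1.6 kg), 180 long (x) x 110 wide (y) x 40 mm high, a toothed wheel standing on it, a square key at its front. x points from key end to wheel end, y left, z up. Origin on the underside; the box spans x -105 to +75, y +-55 mm. Two upright black cheeks flank the wheel: a plate at y -25 to -17 mm, top at z 99; a block at y +17 to +47 mm, top at z 112.
- hub (a point): Centre of the day wheel on its level axle (along the dater's y), fixed at x +15, y 0, z 87 mm of the dater, axes as the dater's. The cheeks are centred on it in x, the plate 60, the block 94 mm long. The wheel is an aluminium disc 48 mm in diameter, 12 mm thick, with eight radial teeth 45 degrees apart, 6 mm thick, round-tipped, reaching 45 mm from the axle.
- wheel_top (a point): Fixed point of the dater 45 mm straight above the hub (132 mm above the counter): the tip of the upright tooth. At rest one tooth stands upright and its neighbours lean 45 degrees, their tips 13 mm lower. A fingertip moved level along +x over the hub, 5 to 11 mm lower than this point, set down on the key side of the upright tooth and taken to about 35 mm past the hub, turns one click and slips off.
- day_wheel (a joint): Turn of the day wheel, rad. 0: the index tooth (28 mm wide along the axle, the other seven 12 mm) stands straight up, as wanted. Grows as the wheel's top moves away from the key (dater's +x). One click is pi/4; a spring draws the wheel to the nearest click when let go. Starts 2, 3 or 4 clicks short (-1.57, -2.36 or -3.14). Takes up to about 5 N at a tooth's tip.
- print_key (a joint): Travel of the print key, m: 0 up, 0.006 fully down (pressed from 0.0045). Sprung: about 5 N holds it fully down; it comes up again by itself.
- key_top (a point): Centre of the top face of the print key, a square grey plastic key 40 x 40 mm, 56 mm above the counter when up, at x -80, y 0 mm of the dater; moves straight down 6 mm.
- muffin: Muffin, bystander, 78 mm wide, 68 mm tall, origin at its foot.
- cup: Lidded paper cup, bystander, 80 mm wide, 96 mm tall, origin at its foot.
- sugar_jar: Glass jar with steel cap, bystander, 68 mm wide, 90 mm tall, origin at its foot.
- espresso_cup: White cup with a handle, bystander, 72 mm wide plus handle, 60 mm tall, origin at its foot.
- tamper: Steel tamper standing on its foot, bystander, 58 mm wide, 87 mm tall, origin at its foot.
- label_roll: Paper label roll lying flat, bystander, 70 mm wide, 30 mm tall, origin at its foot.
- shaker: Aluminium shaker, bystander, 60 mm wide, 98 mm tall, origin at its foot.

How it is judged:
On the way, in this order (a step that is already met when the one before it is completed fails the run):
1. the wide tooth stands straight up, with the print key up (value of joint day_wheel between -0.12 and 0.12 rad and value of joint print_key below 0.0015 m), for 0.2 s.
2. the print key is pressed right down with the wheel at its setting (value of joint day_wheel between -0.12 and 0.12 rad and value of joint print_key above 0.0045 m), for 0.05 s.
At the end, for the whole second after the job is handed in: The day wheel rests within 0.12 rad of the setting with the wide tooth up, the print key has been pressed down at that setting (4.5 mm or more) and is up again (within 1 mm), the dater stands flat and still, and every bystander stands upright (value of joint day_wheel between -0.12 and 0.12 rad and value of joint print_key below 0.001 m and linear speed of dater below 0.01 m/s and angle between dater's own z axis and vertical below 0.03 rad and angle between each of muffin, cup, sugar_jar, espresso_cup, tamper, label_roll, shaker's own z axis and vertical below 0.1 rad); the robot touches nothing.
It fails at once if the wheel is run past its setting (more than half a click) (value of joint day_wheel above 0.5 rad).
It fails at once if the print key is pressed (3 mm) before the wheel is at its setting (value of joint print_key above 0.003 m and (value of joint day_wheel below -0.2 rad or value of joint day_wheel above 0.2 rad)).
It fails at once if the dater is lifted (10 mm) or tipped (height (world z) of dater above 0.01 m or angle between dater's own z axis and vertical above 0.12 rad).
It fails at once if the dater is shoved more than 25 mm (distance of dater from where it was at the start of the episode above 0.025 m).
It fails at once if a bystander is lifted, carried or shifted more than 25 mm (distance of any of muffin, cup, sugar_jar, espresso_cup, tamper, label_roll, shaker from where it was at the start of the episode above 0.025 m).
It also fails if it takes over 54 s, if anything falls off the work surface, if the arm or the gripper's body presses on something with over 40 N, if the wrist force passes 120 N, or if a joint passes its speed limit or range.

## Robot

A 6-joint arm with a two-finger parallel gripper is mounted at the origin on the work surface. World frame = base frame: x ahead of the robot, y to its left, z up, the work surface at z = 0. Lengths are in m, angles in rad, forces in N, time in s.
With the tool pointing down it reaches from about 0.375 to 0.9 m from the base axis. Payload 3.1 kg.
Tool frame: the origin (TCP) lies midway between the tips of the shut fingers; the grasp point (between the pads) lies ctrl.grip_point_offset behind it (ctrl.grip_point_offset is the distance from the TCP to the grasp point, in m); z points along the fingers, y is the line along which they close (so a half turn about z gives the same grasp; the last joint's range is limited). The gripper opens to 85 mm and grips with 20 to 120 N. Pads are 22 mm wide; open, the fingers measure 114 mm over their backs; the gripper's body (76 mm by 85 mm) begins 54 mm behind the grasp point. The pads swing forward as they close: fully open they stand 13 mm farther back than shut.
Start: joints at [1.004, 0.527, 1.433, -0, 1.181, -0.178], TCP at [0.237, 0.578, 0.231] pointing down, gripper open.
Joint ranges: [-3.08, 3.08], [-0.75, 2.2], [0.22, 2.44], [-1.43, 4.57], [0, 2.65], [-2.85, 2.85]. Speed limits (rad/s): [2.79, 2.79, 3.14, 3.14, 3.14, 3.14].

## Interface

Orientations are given as [roll, pitch, yaw] about the fixed x, y, z axes, in that order (R = Rz(yaw) Ry(pitch) Rx(roll)).
In Python, from rig import ctrl, grab_frame gives the robot as it stands.
- The arm moves only by the tool send_rows, never from a script. Its argument "commands" is a list of rows, each an object with "rot": the turn, a rotation vector about the tool's x, y, z as a fraction of full scale, a list of three; "translation": the shift along the tool's x, y, z as a fraction of full scale, a list of three; "fingers": the gripper's target within -1 to 1 (shut at 1, half-way at 0, fully open at -1). In form: [{"rot": [ax, ay, az], "translation": [x, y, z], "fingers": fingers}, ...]. A call has 1 to 10 rows; each row is the pose to reach, as a shift and turn from the pose commanded when the call began, along the tool's axes at that moment; what a row does not reach only later rows make up. Full scale, the value 1, is 500 mm for a shift and 45 degrees for a turn. A row lasts 1/10 s, in which the tool goes at most 50 mm and 8.59 degrees, less where a joint would pass 70% of its speed; a pose out of reach is approached as far as the arm can. A call with a number of a shift or a turn outside -1 to 1 is refused whole. A call with a gripper value outside its range is refused whole. The fingers move at their own pace and stop on an object; "grip_force" is the grip in N (left out, the last holds). Time passes only in rows, so rows that repeat a pose let the fingers close. It gives the time, the measured TCP pose, the force, the opening and the grip force at its end, in the units of the state.
- ctrl.get_obs(): the state, without advancing time (a new reading comes with each control period).
- grab_frame(name): name is "side" or "top"; returns a dict with "frame" (384x512x3 uint8, blue, green, red), "intrinsics" (3x3 intrinsics, pixels), "k1" (the pictures are not rectified: a ray, as slopes to the right and down, at radius r is drawn at 1 + k1 r^2 times it, then the intrinsics apply), "rvec" (rotation vector, rad) and "tvec" (3), from world to camera coordinates, as OpenCV has them. Camera axes: x right, y down, z forward; pixel columns grow to the right and rows downward; lengths in m; the calibration is good to about 2 mm. A picture is of the moment at which its call begins. There is no depth.
- ctrl.close_job(): hands the job in; it is judged then, once.
The state is a dict: "time_s": time; "joints": joint angles; "joint_velocities": joint speeds; "joint_efforts": joint torques, N m; "position": TCP position; "tcp_rot": TCP orientation; "force": force on the tool from outside, world axes, zero at the start; "moment": the same for the moment, N m; "gripper_width": finger opening in m; "finger_force": force on a finger pad.
Only numpy, scipy, OpenCV 4.12 (cv2) and the standard library are available. Lean on these libraries where they do the work, as an engineer would, in place of code of your own. Each camera call takes 0.05 s, during which the arm holds its last target. There are 200 camera calls.

## Working session

There is one attempt and no reset: what is moved stays moved. The work goes in short steps, Python scripts to look and compute and a tool call to move; the robot and the scene stay as the last step left them, time stands still between calls to the robot, and variables do not carry over. Pictures are saved under pics/ and viewed, at most 10 in all, crops included, and the job is handed in when it is done.

Besides the shell and the picture viewer there is one more tool, called as name(argument=value, ...) on one line, values as JSON. send_rows: Moves the arm, as the interface text tells. Shift numbers are shares of 500 mm and turn numbers shares of 45 degrees, none past 1 either way. Its arguments: {"type":"object","properties":{"commands":{"type":"array"},"grip_force":{"type":"number"}},"required":["commands"]}

```bash
mkdir -p pics; cat > h.py <<'E'
import numpy as np, cv2
from rig import ctrl, grab_frame
def shot(n,out,crop=None,s=1):
    f=grab_frame(n); im=f["frame"]
    np.savez(f"{n}.npz",K=f["intrinsics"],k1=f["k1"],r=f["rvec"],t=f["tvec"])
    if crop: x0,y0,x1,y1=crop; im=im[y0:y1,x0:x1]
    if s!=1: im=cv2.resize(im,None,fx=s,fy=s,interpolation=cv2.INTER_CUBIC)
    cv2.imwrite(out,im)
def cal(n):
    d=np.load(f"{n}.npz"); return d["K"],np.array([float(d["k1"]),0,0,0]),cv2.Rodrigues(d["r"])[0],d["t"].ravel()
def ray(n,u,v):
    K,D,R,t=cal(n)
    p=cv2.undistortPoints(np.array([[[u,v]]],float),K,D).ravel()
    return -R.T@t, R.T@np.array([p[0],p[1],1])
def atz(n,u,v,z):
    c,d=ray(n,u,v); return c+d*(z-c[2])/d[2]
def proj(n,P):
    K,D,R,t=cal(n); return cv2.projectPoints(np.atleast_2d(P).astype(float),cv2.Rodrigues(R)[0],t,K,D)[0].reshape(-1,2)
E
python3 - <<'E'
from h import *
a=shot("top","pics/top.png",None,1.5); shot("side","pics/side.png",None,1.5)
o=ctrl.get_obs(); print(o, ctrl.grip_point_offset)
for n in("top","side"): print(n,cal(n)[1][0],ray(n,256,192))
E
```

```text
{'time_s': 0.1, 'joints': array([ 1.00350489e+00,  5.28389050e-01,  1.43379171e+00, -3.90878391e-06,
        1.18143246e+00, -1.78513681e-01]), 'joint_velocities': array([ 0.00027533, -0.00281115, -0.00316556, -0.00040216, -0.00017502,
       -0.0011804 ]), 'joint_efforts': array([ 8.13702773e-04, -4.43298519e+01, -1.78587681e+01, -1.84797691e-04,
        3.88796150e-03,  5.49274930e-06]), 'position': array([0.23653097, 0.57779794, 0.23041618]), 'tcp_rot': array([-3.13960355e+00, -3.55230317e-04,  2.75281603e+00]), 'force': array([ 0.09135721, -0.08010849,  0.04701161]), 'moment': array([ 0.02472689,  0.00589904, -0.01944932]), 'finger_force': 0.0, 'gripper_width': 0.08533148155700596} 0.0187
top -0.03790989239760833 (array([ 0.43447262, -0.02318106,  1.15959269]), array([ 0.09902284, -0.00308244, -0.99510481]))
side -0.02761978179810665 (array([-0.18715891, -0.78840217,  0.87790101]), array([ 0.5598079 ,  0.57965445, -0.59217804]))
```

View pics/top.png

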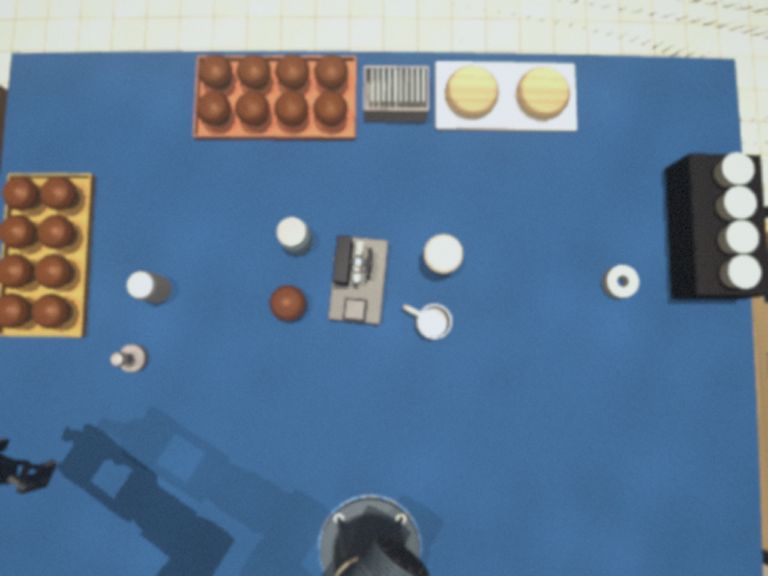

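View pics/side.png

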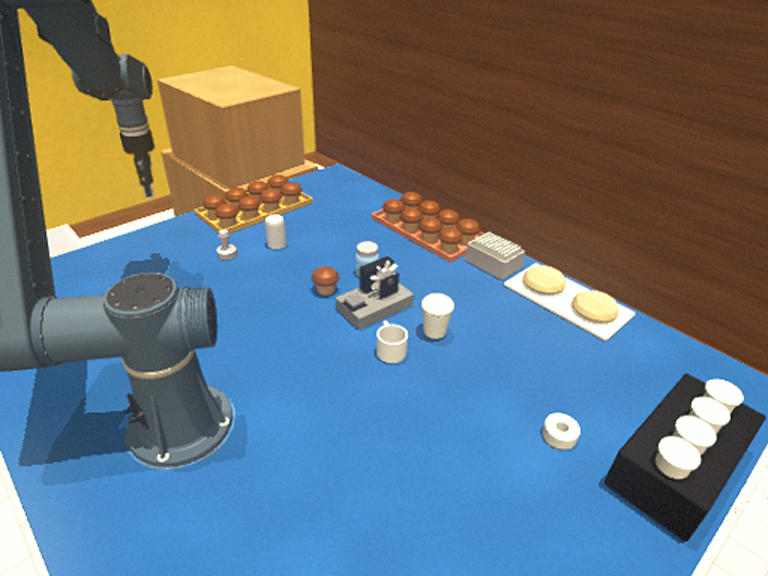

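The top view shows the dater near (358,280)/1.5, with its key end toward the robot, and bystanders on both sides. I'll take enlarged crops next.

```bash
python3 - <<'E'
from h import *
shot("top","pics/topc.png",(175,130,315,235),5.7); shot("side","pics/sidec.png",(195,150,315,250),6)
E
```

```text
(no output)
```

View pics/topc.png

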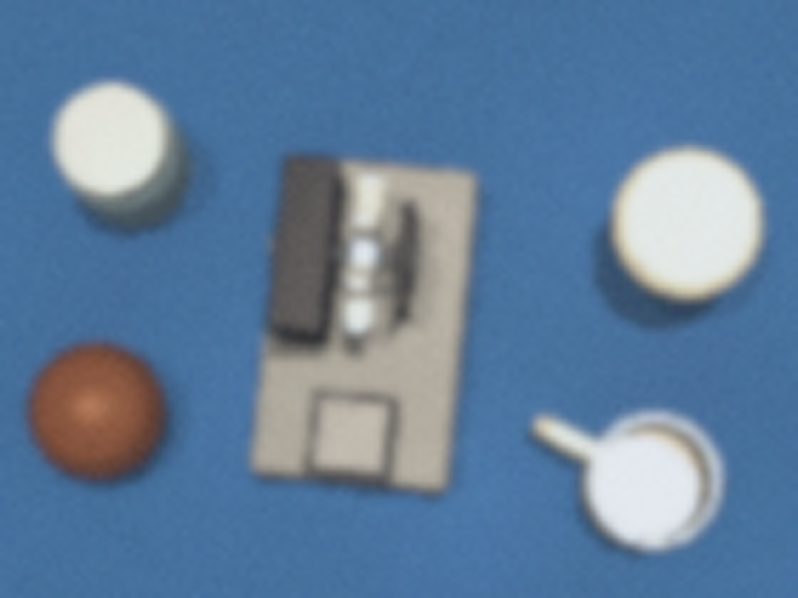

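View pics/sidec.png

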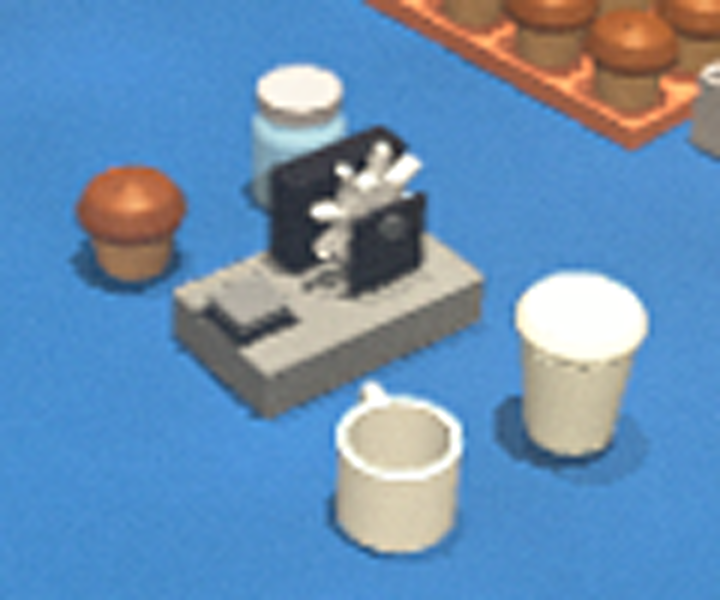

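```bash
cat > fit.py <<'E'
from h import *
from scipy.optimize import least_squares
T=[((75,-55,40),(478,172)),((-105,-55,40),(445,490)),((-105,55,40),(251,473)),((-80,0,56),(353,436))]
S=[((-105,-55,40),(265,376)),((-105,55,40),(175,295)),((75,-55,40),(484,280)),((-105,-55,0),(268,418))]
P=np.array([a for a,_ in T+S])/1000.
uv=np.array([[175+(b[0]+.5)/5.7-.5,130+(b[1]+.5)/5.7-.5] for _,b in T]+[[195+(b[0]+.5)/6-.5,150+(b[1]+.5)/6-.5] for _,b in S])
def W(q,P):
    c,s=np.cos(q[2]),np.sin(q[2]); P=np.atleast_2d(P)
    return np.c_[q[0]+c*P[:,0]-s*P[:,1],q[1]+s*P[:,0]+c*P[:,1],P[:,2]]
f=lambda q:(np.r_[proj("top",W(q,P[:4])),proj("side",W(q,P[4:]))]-uv).ravel()
r=least_squares(f,[.5,0,0]); q=r.x
if __name__=="__main__":
    print(q,np.round(f(q).reshape(-1,2),2))
    for n,p in [("hub",[.015,0,.087]),("top",[.015,0,.132]),("key",[-.08,0,.056])]: print(n,W(q,p))
    for n,u,z in [("jar",(110,138),.09),("muffin",(97,410),.05),("cup",(688,223),.096),("esp",(650,482),.06)]:
        print(n,atz("top",175+u[0]/5.7,130+u[1]/5.7,z))
    for k in range(8):
        for yy in(-.006,.006,-.014,.014):
            a=k*np.pi/4; p=[.015+.045*np.sin(a),yy,.087+.045*np.cos(a)]
            A=proj("side",W(q,p))[0]; B=proj("top",W(q,p))[0]
            print(k,yy,np.round((A-[194.5,149.5])*6-.5),np.round((B-[174.5,129.5])*5.7-.5))
E
python3 fit.py
```

```text
[ 0.58008603  0.02648634 -0.09046395] [[ 0.36 -0.1 ]
 [ 0.72  0.24]
 [ 0.01 -0.13]
 [ 0.02 -0.15]
 [ 0.1  -0.27]
 [-1.1  -1.25]
 [ 0.35 -1.08]
 [-0.38  0.85]]
hub [[0.59502469 0.02513123 0.087     ]]
top [[0.59502469 0.02513123 0.132     ]]
key [[0.50041315 0.03371359 0.056     ]]
jar [0.65599284 0.16285716 0.09      ]
muffin [0.51249418 0.17362844 0.05      ]
cup [ 0.61069379 -0.14645082  0.096     ]
esp [ 0.47429014 -0.12923664  0.06      ]
0 -0.006 [374. 154.] [376. 243.]
0 0.006 [362. 146.] [353. 241.]
0 -0.014 [382. 160.] [391. 245.]
0 0.014 [355. 140.] [337. 239.]
1 -0.006 [412. 155.] [383. 187.]
1 0.006 [400. 147.] [360. 185.]
1 -0.014 [420. 161.] [398. 188.]
1 0.014 [393. 141.] [345. 183.]
2 -0.006 [425. 189.] [388. 174.]
2 0.006 [414. 180.] [365. 171.]
2 -0.014 [433. 194.] [402. 175.]
2 0.014 [407. 175.] [351. 170.]
3 -0.006 [408. 234.] [387. 208.]
3 0.006 [397. 226.] [366. 206.]
3 -0.014 [416. 240.] [402. 209.]
3 0.014 [390. 220.] [351. 204.]
4 -0.006 [370. 267.] [382. 268.]
4 0.006 [359. 258.] [361. 266.]
4 -0.014 [377. 273.] [397. 269.]
4 0.014 [352. 252.] [347. 265.]
5 -0.006 [332. 267.] [376. 322.]
5 0.006 [321. 259.] [354. 320.]
5 -0.014 [339. 273.] [390. 323.]
5 0.014 [314. 253.] [339. 318.]
6 -0.006 [316. 235.] [371. 339.]
6 0.006 [305. 226.] [348. 337.]
6 -0.014 [324. 241.] [386. 341.]
6 0.014 [298. 220.] [333. 336.]
7 -0.006 [334. 187.] [371. 308.]
7 0.006 [323. 179.] [348. 305.]
7 -0.014 [341. 193.] [386. 309.]
7 0.014 [315. 173.] [332. 304.]
```

```bash
cat > go.py <<'E'
import sys
from fit import *
from scipy.spatial.transform import Rotation as Ro
def row(x,y,z):  # dater-frame target (mm), tool x along -dater x, pointing down
    o=ctrl.get_obs(); R=Ro.from_euler("xyz",o["tcp_rot"]); t=W(q,np.array([x,y,z])/1e3)[0]
    G=Ro.from_euler("xyz",[np.pi,0,q[2]+np.pi])
    c=Ro.from_euler("z",-q[2]).apply(o["position"]-np.r_[q[:2],0])*1e3
    print("now dater",c.round(1),"t",o["time_s"],"F",o["force"].round(2),"target",t.round(4))
    print(" trans",(R.inv().apply(t-o["position"])/.5).round(4),"rot",((R.inv()*G).as_rotvec()/(np.pi/4)).round(4))
if __name__=="__main__":
    a=list(map(float,sys.argv[1:]))
    for i in range(0,len(a),3): row(*a[i:i+3])
E
python3 go.py -15 0 230
```

```text
now dater [-391.8  518.2  230.7] t 0.2 F [-0.54 -0.03 -0.22] target [0.5651 0.0278 0.23  ]
 trans [-1.025  -0.7692  0.0022] rot [-0.0016 -0.0005 -0.3798]
```

send_rows(commands=[{"rot":[0,0,-0.38],"translation":[-0.93,-0.7,0],"fingers":1},{"rot":[0,0,-0.38],"translation":[-0.93,-0.7,0],"fingers":1},{"rot":[0,0,-0.38],"translation":[-0.93,-0.7,0],"fingers":1},{"rot":[0,0,-0.38],"translation":[-0.93,-0.7,0],"fingers":1},{"rot":[0,0,-0.38],"translation":[-0.93,-0.7,0],"fingers":1},{"rot":[0,0,-0.38],"translation":[-0.93,-0.7,0],"fingers":1},{"rot":[0,0,-0.38],"translation":[-0.93,-0.7,0],"fingers":1},{"rot":[0,0,-0.38],"translation":[-0.93,-0.7,0],"fingers":1},{"rot":[0,0,-0.38],"translation":[-0.93,-0.7,0],"fingers":1},{"rot":[0,0,-0.38],"translation":[-0.93,-0.7,0],"fingers":1}])

```text
time_s: 1.2
position: [0.4913, 0.1501, 0.2314]
tcp_rot: [3.141, 0.0, 3.051]
force: [-0.2, -0.0, 0.9]
gripper_width: 0.0
finger_force: 0.0
```

```bash
python3 go.py -15 0 160
```

```text
now dater [-99.5 115.  231.4] t 1.2 F [-0.17 -0.    0.87] target [0.5651 0.0278 0.16  ]
 trans [-0.1691 -0.2301  0.1427] rot [ 0.0003  0.0001 -0.0001]
```

send_rows(commands=[{"rot":[0,0,0],"translation":[-0.16,-0.22,0.12],"fingers":1},{"rot":[0,0,0],"translation":[-0.16,-0.22,0.12],"fingers":1},{"rot":[0,0,0],"translation":[-0.16,-0.22,0.12],"fingers":1},{"rot":[0,0,0],"translation":[-0.16,-0.22,0.12],"fingers":1},{"rot":[0,0,0],"translation":[-0.16,-0.22,0.12],"fingers":1},{"rot":[0,0,0],"translation":[-0.16,-0.22,0.12],"fingers":1},{"rot":[0,0,0],"translation":[-0.16,-0.22,0.12],"fingers":1}])

```text
time_s: 1.9
position: [0.5598, 0.0365, 0.172]
tcp_rot: [3.141, 0.0, 3.053]
force: [-1.1, -0.1, 0.5]
gripper_width: -0.0001
finger_force: 0.0
```

```bash
python3 - <<'E'
from h import *
shot("side","pics/s2.png",(205,100,305,200),6)
E
python3 go.py -13 0 160 -13 0 124 50 0 124 -80 0 90
```

```text
now dater [-20.9   8.2 172.1] t 1.95 F [-0.4   0.37 -0.31] target [0.5671 0.0277 0.16  ]
 trans [-0.0158 -0.0164  0.0241] rot [0.0001 0.001  0.0027]
now dater [-20.9   8.2 172.1] t 1.95 F [-0.4   0.37 -0.31] target [0.5671 0.0277 0.124 ]
 trans [-0.0158 -0.0164  0.0961] rot [0.0001 0.001  0.0027]
now dater [-20.9   8.2 172.1] t 1.95 F [-0.4   0.37 -0.31] target [0.6299 0.022  0.124 ]
 trans [-0.1418 -0.0167  0.0962] rot [0.0001 0.001  0.0027]
now dater [-20.9   8.2 172.1] t 1.95 F [-0.4   0.37 -0.31] target [0.5004 0.0337 0.09  ]
 trans [ 0.1183 -0.0162  0.164 ] rot [0.0001 0.001  0.0027]
```

View pics/s2.png

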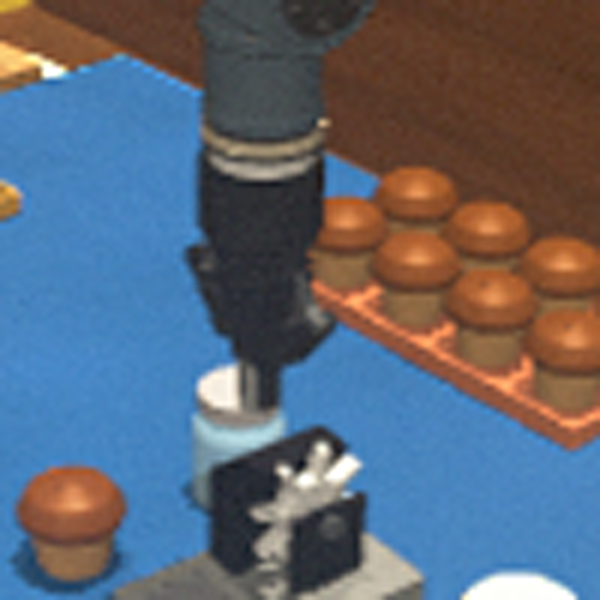

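The closed fingertip hangs at about (260,405), on the key side of the wheel. The upright tooth's tip is at (318,450). I'll align first and then lower.

send_rows(commands=[{"rot":[0,0,0],"translation":[-0.01,-0.017,0.03],"fingers":1},{"rot":[0,0,0],"translation":[-0.01,-0.017,0.03],"fingers":1},{"rot":[0,0,0],"translation":[-0.01,-0.017,0.094],"fingers":1},{"rot":[0,0,0],"translation":[-0.01,-0.017,0.094],"fingers":1},{"rot":[0,0,0],"translation":[-0.01,-0.017,0.094],"fingers":1},{"rot":[0,0,0],"translation":[-0.01,-0.017,0.094],"fingers":1}])

```text
time_s: 2.55
position: [0.5653, 0.0262, 0.1244]
tcp_rot: [-3.142, 0.001, 3.051]
force: [-0.7, -0.3, 0.3]
gripper_width: -0.0
finger_force: 0.0
```

```bash
python3 go.py -15 0 124 50 0 124
```

```text
now dater [-14.7  -1.7 124.4] t 2.55 F [-0.7  -0.3   0.32] target [0.5651 0.0278 0.124 ]
 trans [0.0005 0.0033 0.0009] rot [-0.0001  0.0015  0.0001]
now dater [-14.7  -1.7 124.4] t 2.55 F [-0.7  -0.3   0.32] target [0.6299 0.022  0.124 ]
 trans [-0.1295  0.0033  0.001 ] rot [-0.0001  0.0015  0.0001]
```

send_rows(commands=[{"rot":[0,0,0],"translation":[-0.018,0.003,0],"fingers":1},{"rot":[0,0,0],"translation":[-0.036,0.003,0],"fingers":1},{"rot":[0,0,0],"translation":[-0.054,0.003,0],"fingers":1},{"rot":[0,0,0],"translation":[-0.072,0.003,0],"fingers":1},{"rot":[0,0,0],"translation":[-0.09,0.003,0],"fingers":1},{"rot":[0,0,0],"translation":[-0.11,0.003,0],"fingers":1},{"rot":[0,0,0],"translation":[-0.13,0.003,0],"fingers":1},{"rot":[0,0,0],"translation":[-0.13,0.003,0],"fingers":1},{"rot":[0,0,0],"translation":[-0.13,0.003,-0.08],"fingers":1},{"rot":[0,0,0],"translation":[-0.13,0.003,-0.08],"fingers":1}])

```text
time_s: 3.55
position: [0.6331, 0.0215, 0.1688]
tcp_rot: [-3.141, 0.01, 3.051]
force: [1.7, -1.6, 0.7]
gripper_width: 0.0001
finger_force: 0.0
```

send_rows(commands=[{"rot":[0,0,0],"translation":[0.13,0,0],"fingers":1},{"rot":[0,0,0],"translation":[0.13,0,0],"fingers":1},{"rot":[0,0,0],"translation":[0.13,0,0],"fingers":1},{"rot":[0,0,0],"translation":[0.13,0,0],"fingers":1}])

```text
time_s: 3.95
position: [0.5658, 0.0276, 0.1648]
tcp_rot: [-3.141, 0.002, 3.051]
force: [1.0, -0.2, 0.7]
gripper_width: -0.0
finger_force: 0.0
```

```bash
python3 - <<'E'
from h import *
shot("side","pics/s3.png",(235,160,285,210),12)
E
python3 go.py -15 0 124 50 0 124
```

```text
now dater [-13.6  -0.3 164.8] t 4.0 F [ 0.82 -0.42 -0.15] target [0.5651 0.0278 0.124 ]
 trans [0.003  0.0006 0.0815] rot [-0.0002  0.0038  0.    ]
now dater [-13.6  -0.3 164.8] t 4.0 F [ 0.82 -0.42 -0.15] target [0.6299 0.022  0.124 ]
 trans [-0.127   0.0005  0.0819] rot [-0.0002  0.0038  0.    ]
```

View pics/s3.png

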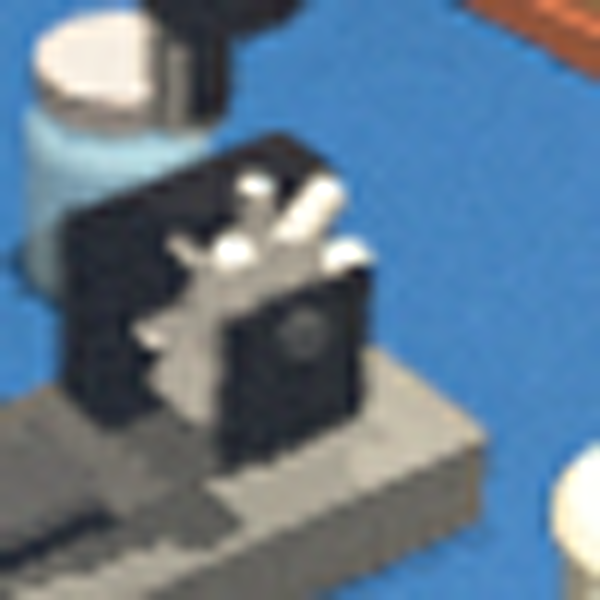

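The upright tooth at (255,187), the key-side tooth at (180,245) and the ones at (325,190) and (345,255) are all narrow. The wide tooth is therefore still low on the key side, so the next flick is safe.

send_rows(commands=[{"rot":[0,0,0],"translation":[0.003,0,0.081],"fingers":1},{"rot":[0,0,0],"translation":[0.003,0,0.081],"fingers":1},{"rot":[0,0,0],"translation":[0.003,0,0.081],"fingers":1}])

```text
time_s: 4.3
position: [0.5637, 0.0278, 0.1234]
tcp_rot: [3.142, -0.001, 3.051]
force: [0.2, -0.6, 0.2]
gripper_width: -0.0
finger_force: 0.0
```

send_rows(commands=[{"rot":[0,0,0],"translation":[-0.018,0,0],"fingers":1},{"rot":[0,0,0],"translation":[-0.036,0,0],"fingers":1},{"rot":[0,0,0],"translation":[-0.054,0,0],"fingers":1},{"rot":[0,0,0],"translation":[-0.072,0,0],"fingers":1},{"rot":[0,0,0],"translation":[-0.09,0,0],"fingers":1},{"rot":[0,0,0],"translation":[-0.11,0,0],"fingers":1},{"rot":[0,0,0],"translation":[-0.13,0,0],"fingers":1},{"rot":[0,0,0],"translation":[-0.13,0,0],"fingers":1},{"rot":[0,0,0],"translation":[-0.13,0,-0.08],"fingers":1},{"rot":[0,0,0],"translation":[-0.13,0,-0.08],"fingers":1}])

```text
time_s: 5.3
position: [0.6316, 0.0217, 0.1683]
tcp_rot: [-3.141, 0.01, 3.051]
force: [1.7, 0.5, 1.0]
gripper_width: -0.0001
finger_force: 0.0
```

send_rows(commands=[{"rot":[0,0,0],"translation":[0.13,0,0],"fingers":1},{"rot":[0,0,0],"translation":[0.13,0,0],"fingers":1},{"rot":[0,0,0],"translation":[0.13,0,0],"fingers":1},{"rot":[0,0,0],"translation":[0.13,0,0],"fingers":1}])

```text
time_s: 5.7
position: [0.5643, 0.0277, 0.1643]
tcp_rot: [-3.141, 0.002, 3.051]
force: [0.5, 0.4, -0.9]
gripper_width: -0.0004
finger_force: 0.0
```

```bash
python3 - <<'E'
from h import *
shot("side","pics/s4.png",(235,160,285,210),12)
E
python3 go.py -15 0 124 50 0 124
```

```text
now dater [-15.1  -0.3 164.3] t 5.75 F [0.41 0.7  0.32] target [0.5651 0.0278 0.124 ]
 trans [0.0001 0.0006 0.0806] rot [-0.0002  0.0039  0.    ]
now dater [-15.1  -0.3 164.3] t 5.75 F [0.41 0.7  0.32] target [0.6299 0.022  0.124 ]
 trans [-0.1299  0.0006  0.081 ] rot [-0.0002  0.0039  0.    ]
```

View pics/s4.png

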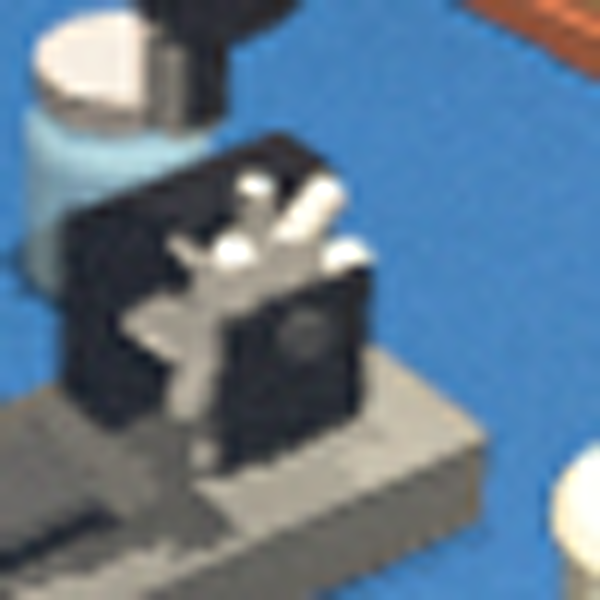

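The wide tooth is now level on the key side, from (120,320) to (165,355). That means two more clicks.

send_rows(commands=[{"rot":[0,0,0],"translation":[0,0,0.081],"fingers":1},{"rot":[0,0,0],"translation":[0,0,0.081],"fingers":1},{"rot":[0,0,0],"translation":[0,0,0.081],"fingers":1}])

```text
time_s: 6.05
position: [0.5638, 0.0277, 0.1229]
tcp_rot: [3.142, -0.001, 3.051]
force: [0.1, 0.3, 0.3]
gripper_width: 0.0002
finger_force: 0.0
```

send_rows(commands=[{"rot":[0,0,0],"translation":[-0.018,0,0],"fingers":1},{"rot":[0,0,0],"translation":[-0.036,0,0],"fingers":1},{"rot":[0,0,0],"translation":[-0.054,0,0],"fingers":1},{"rot":[0,0,0],"translation":[-0.072,0,0],"fingers":1},{"rot":[0,0,0],"translation":[-0.09,0,0],"fingers":1},{"rot":[0,0,0],"translation":[-0.11,0,0],"fingers":1},{"rot":[0,0,0],"translation":[-0.13,0,0],"fingers":1},{"rot":[0,0,0],"translation":[-0.13,0,0],"fingers":1},{"rot":[0,0,0],"translation":[-0.13,0,-0.08],"fingers":1},{"rot":[0,0,0],"translation":[-0.13,0,-0.08],"fingers":1}])

```text
time_s: 7.05
position: [0.6316, 0.0216, 0.1678]
tcp_rot: [-3.141, 0.01, 3.051]
force: [1.6, -0.6, 1.2]
gripper_width: -0.0001
finger_force: 0.0
```

send_rows(commands=[{"rot":[0,0,0],"translation":[0.13,0,0],"fingers":1},{"rot":[0,0,0],"translation":[0.13,0,0],"fingers":1},{"rot":[0,0,0],"translation":[0.13,0,0],"fingers":1},{"rot":[0,0,0],"translation":[0.13,0,0],"fingers":1}])

```text
time_s: 7.45
position: [0.5643, 0.0277, 0.1638]
tcp_rot: [-3.141, 0.002, 3.051]
force: [0.6, -0.5, -0.1]
gripper_width: -0.0002
finger_force: 0.0
```

```bash
python3 - <<'E'
from h import *
shot("side","pics/s5.png",(235,160,285,210),12)
E
python3 go.py -15 0 124 50 0 124
```

```text
now dater [-15.1  -0.3 163.8] t 7.5 F [ 1.08 -0.98  0.24] target [0.5651 0.0278 0.124 ]
 trans [0.0001 0.0006 0.0796] rot [-0.0002  0.0039  0.    ]
now dater [-15.1  -0.3 163.8] t 7.5 F [ 1.08 -0.98  0.24] target [0.6299 0.022  0.124 ]
 trans [-0.1299  0.0006  0.08  ] rot [-0.0002  0.0039  0.    ]
```

View pics/s5.png

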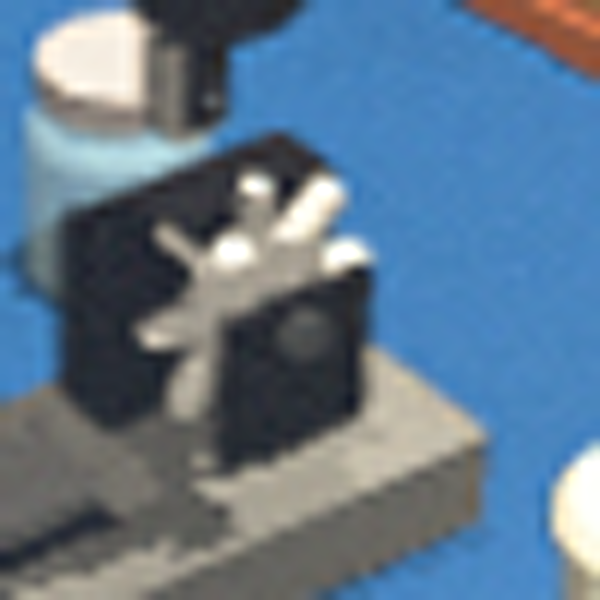

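The key-side tooth at 45 degrees now reaches out to (155,230), so it is the wide one, and the level tooth is narrow again. One more click is needed.

send_rows(commands=[{"rot":[0,0,0],"translation":[0,0,0.079],"fingers":1},{"rot":[0,0,0],"translation":[0,0,0.079],"fingers":1},{"rot":[0,0,0],"translation":[0,0,0.079],"fingers":1}])

```text
time_s: 7.8
position: [0.5638, 0.0278, 0.1234]
tcp_rot: [3.142, -0.001, 3.051]
force: [0.1, -0.8, -0.2]
gripper_width: 0.0004
finger_force: 0.0
```

send_rows(commands=[{"rot":[0,0,0],"translation":[-0.018,0,0],"fingers":1},{"rot":[0,0,0],"translation":[-0.036,0,0],"fingers":1},{"rot":[0,0,0],"translation":[-0.054,0,0],"fingers":1},{"rot":[0,0,0],"translation":[-0.072,0,0],"fingers":1},{"rot":[0,0,0],"translation":[-0.09,0,0],"fingers":1},{"rot":[0,0,0],"translation":[-0.11,0,0],"fingers":1},{"rot":[0,0,0],"translation":[-0.13,0,0],"fingers":1},{"rot":[0,0,0],"translation":[-0.13,0,0],"fingers":1},{"rot":[0,0,0],"translation":[-0.13,0,-0.08],"fingers":1},{"rot":[0,0,0],"translation":[-0.13,0,-0.08],"fingers":1}])

```text
time_s: 8.8
position: [0.6316, 0.0217, 0.1683]
tcp_rot: [-3.141, 0.01, 3.051]
force: [1.4, 0.7, 1.3]
gripper_width: 0.0002
finger_force: 0.0
```

send_rows(commands=[{"rot":[0,0,0],"translation":[0.26,0,0],"fingers":1},{"rot":[0,0,0],"translation":[0.26,0,0],"fingers":1},{"rot":[0,0,0],"translation":[0.26,0,0],"fingers":1},{"rot":[0,0,0],"translation":[0.26,0,0],"fingers":1},{"rot":[0,0,0],"translation":[0.26,0,0],"fingers":1}])

```text
time_s: 9.3
position: [0.499, 0.0337, 0.1643]
tcp_rot: [-3.141, 0.002, 3.051]
force: [1.9, 0.4, -0.9]
gripper_width: -0.0002
finger_force: 0.0
```

```bash
python3 - <<'E'
from h import *
shot("side","pics/s6.png",(215,155,285,215),9)
E
python3 go.py -82 0 75 -82 0 49
```

```text
now dater [-80.2  -0.3 164.3] t 9.35 F [0.31 0.19 0.06] target [0.4984 0.0339 0.075 ]
 trans [0.0042 0.0006 0.1787] rot [-0.0003  0.0041  0.0001]
now dater [-80.2  -0.3 164.3] t 9.35 F [0.31 0.19 0.06] target [0.4984 0.0339 0.049 ]
 trans [0.0044 0.0006 0.2307] rot [-0.0003  0.0041  0.0001]
```

View pics/s6.png

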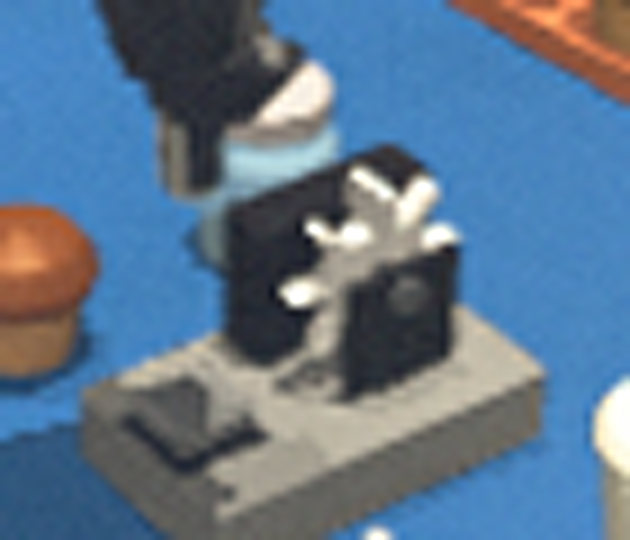

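The wide tooth now stands upright, from (350,172) to (390,190), and the key is up. I'll press it next.

send_rows(commands=[{"rot":[0,0,0],"translation":[0.008,0,0.1],"fingers":1},{"rot":[0,0,0],"translation":[0.008,0,0.18],"fingers":1},{"rot":[0,0,0],"translation":[0.008,0,0.2],"fingers":1},{"rot":[0,0,0],"translation":[0.008,0,0.212],"fingers":1},{"rot":[0,0,0],"translation":[0.008,0,0.218],"fingers":1},{"rot":[0,0,0],"translation":[0.008,0,0.222],"fingers":1},{"rot":[0,0,0],"translation":[0.008,0,0.224],"fingers":1},{"rot":[0,0,0],"translation":[0.008,0,0.226],"fingers":1}])

```text
time_s: 10.15
position: [0.4958, 0.0339, 0.052]
tcp_rot: [-3.141, 0.003, 3.051]
force: [-0.7, -1.5, 3.6]
gripper_width: -0.0001
finger_force: 1.8
```

send_rows(commands=[{"rot":[0,0,0],"translation":[0,0,0.002],"fingers":1},{"rot":[0,0,0],"translation":[0,0,0.004],"fingers":1},{"rot":[0,0,0],"translation":[0,0,0.005],"fingers":1},{"rot":[0,0,0],"translation":[0,0,0.005],"fingers":1}])

```text
time_s: 10.55
position: [0.4958, 0.0339, 0.0499]
tcp_rot: [-3.141, 0.003, 3.051]
force: [-1.1, -1.0, 14.1]
gripper_width: -0.0
finger_force: 7.0
```

The force has jumped to 14 N at z 49.9 mm, so the key has bottomed out. I'll lift off now.

send_rows(commands=[{"rot":[0,0,0],"translation":[0,0,0],"fingers":1},{"rot":[0,0,0],"translation":[0,0,-0.02],"fingers":1},{"rot":[0,0,0],"translation":[0.02,0,-0.1],"fingers":1},{"rot":[0,0,0],"translation":[0.05,0,-0.2],"fingers":1},{"rot":[0,0,0],"translation":[0.05,0,-0.3],"fingers":1},{"rot":[0,0,0],"translation":[0.05,0,-0.3],"fingers":1},{"rot":[0,0,0],"translation":[0.05,0,-0.3],"fingers":1},{"rot":[0,0,0],"translation":[0.05,0,-0.3],"fingers":1}])

```text
time_s: 11.35
position: [0.4685, 0.0366, 0.1972]
tcp_rot: [3.141, -0.003, 3.051]
force: [-1.1, 0.7, -0.3]
gripper_width: -0.0
finger_force: 0.0
```

```bash
python3 - <<'E'
from h import *
shot("side","pics/s7.png",(205,145,305,235),6)
E
```

```text
(no output)
```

View pics/s7.png

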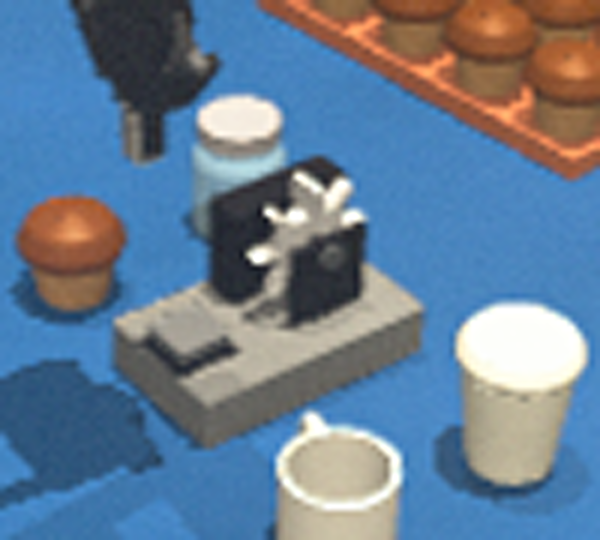

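The key is back up near (190,335), the wide tooth is upright near (310,185), and everything else is still in place.

```bash
python3 -c "
from rig import ctrl
print(ctrl.close_job())"
```

```text
the job is handed in; nothing more can be done
None
```

The job is handed in, with no verdict returned: four clicks brought the wide tooth upright, the print key was pressed to its stop (14 N) and came back up, and the last picture shows the dater and nearby items where they were.

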